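Push-fit the air nozzle and turn on the bench air

TASK

Get the bench air ready for blowing paper dust out of the boxes: take the cone-tipped nozzle out of the wooden rack and push its tube gently into the fitting on the air block until it locks and stays down when let go; stop pushing once it has locked, never ram it against the hard stop inside. Then swing the air lever all the way over to its other side. Leave the other two nozzles in the rack.

Things in the scene. Friction and masses are not known exactly. Their poses are not given: they have to be found in the camera images.
- nozzle_grip (a point): Cone-tipped steel air nozzle, 128 mm long, 130 g, upright in one of the rack's three holes. Point: on its axis, mid-height of its dark square grip (24 x 24 mm, flats facing its x and y, 64 to 110 mm above the foot), 88 mm above the foot; z points to the tip. Above the grip a cone 18 mm high; under it a round flange 30 mm wide, 4 mm thick, on the rack's top. Lift it 65 mm or more to clear.
- nozzle_foot (a point): Centre of the bottom end of that nozzle's tube, 88 mm below nozzle_grip along its axis. The tube is 16 mm in diameter and 60 mm long below the flange, bevelled over the last 4 mm, with an 8 mm wide waist from 12 to 28 mm above the foot where the lock catches.
- fitting (a point): Centre of the mouth of the push-fit fitting, an upright grey collar 37 mm wide on the air block, level with its top, 80 mm above the table; z up, x the way the lever swings (roughly away from the robot), y along the block toward the lever. Bore 18 mm in diameter with a 45-degree lead-in, 24 mm wide and 3 mm deep. Inside are three spring catches and a sprung seat below them.
- seat (a joint): Sprung seat hidden in the fitting (m), 0 up, grows as pressed down. Its depth differs from start to start: the tube locks with its foot 28 to 44 mm below the mouth, unknown. Push felt: 5 to 8 N at the catches, 10 to 15 mm before the lock; 11 to 14 N at the lock (seat 4 mm); then 5 mm more give up to 21 N; the hard stop (9.5 mm) must not be hit. Let go, a locked tube stays, an unlocked one rises.
- lever_tip (a point): Centre of the black ball, 26 mm in diameter, at the top of the air lever, a 10 mm steel rod. Its pivot axis is parallel to the fitting's y axis, 50 mm above the table; the ball's centre is 70 mm from the pivot.
- lever (a joint): Angle of the air lever (rad): 0 off, leaning 0.5 rad back along the fitting's -x (toward the robot); 1.0 fully on, leaning 0.5 rad along +x, with a hard stop there. It stays where it is left; about 1 N at the ball moves it.
- rack: Wooden block 75 x 200 x 64 mm, fixed to the table, with three 19 mm holes in a row along its y axis, 65 mm apart, the middle one at its centre; origin: centre of its underside, z up.
- fan: Another nozzle in the rack, with a flat fan head 40 mm wide and a 12 mm tube; not to be used. Origin: the foot of its tube, z up.
- ball: Another nozzle in the rack, with a ball head 32 mm in diameter and a 12 mm tube; not to be used. Origin: the foot of its tube, z up.
- airblock: Fixed aluminium block, 70 x 210 x 28 mm; origin: centre of its underside, axes as the fitting's. It carries the fitting at y = -50 mm, the air lever at y = +65 mm, and a filter bowl (46 mm wide, 100 mm high) at x = +115, y = -50 mm. Pressing the nozzle on the block or collar with over 30 N damages it.
There are look-alikes about, which are no part of the job. What is shaped like the part that bears nozzle_grip but red is not meant.

How it is judged:
On the way, in this order (a step that is already met when the one before it is completed fails the run):
1. the cone-tipped nozzle is locked in the fitting and let go (value of joint seat above 0.0028 m and horizontal distance between nozzle_foot and fitting below 0.004 m and z of nozzle_foot in the frame of fitting below -0.025 m and contact force between the fingers and nozzle below 0.1 N), for 0.2 s.
2. the air lever is swung fully over (value of joint lever above 0.88 rad), for 0.2 s.
At the end, for the whole second after the job is handed in: The cone-tipped nozzle stands locked in the fitting (foot more than 25 mm below the mouth and within 4 mm of its axis, upright within 0.12 rad, seat held down more than 2.8 mm with nothing pressing), at rest, and the air lever is at more than 0.88 of its 1.0 rad (value of joint seat above 0.0028 m and horizontal distance between nozzle_foot and fitting below 0.004 m and z of nozzle_foot in the frame of fitting below -0.025 m and angle between nozzle_grip's own z axis and vertical below 0.12 rad and value of joint lever above 0.88 rad and linear speed of nozzle below 0.02 m/s); the robot touches nothing.
It fails at once if the fitting is forced: its sprung seat is rammed down onto its hard stop (value of joint seat above 0.0092 m).
It fails at once if the gripped nozzle presses on the collar or block with more than 30 N (contact force between nozzle and airblock above 30 N and contact force between the fingers and nozzle above 1 N).
It fails at once if the gripped nozzle presses on the collar or block with more than 30 N (contact force between nozzle and airblock above 30 N and contact force between the fingers and nozzle above 1 N).
It also fails if it takes over 53 s, if anything falls off the work surface, if the arm or the gripper's body presses on something with over 40 N, if the wrist force passes 120 N, or if a joint passes its speed limit or range.

ROBOT

A 6-joint arm with a two-finger parallel gripper is mounted at the origin on the work surface. World frame = base frame: x ahead of the robot, y to its left, z up, the work surface at z = 0. Lengths are in m, angles in rad, forces in N, time in s.
With the tool pointing down it reaches from about 0.325 to 0.775 m from the base axis. Payload 5.5 kg.
Tool frame: the origin (TCP) lies between the finger pads; the fingertips stand 8 mm ahead of it and the grasp point (between the pads) lies 11 mm behind it (tcp_to_tips is the distance from the TCP to the fingertips, in m); z points along the fingers, y is the line along which they close (so a half turn about z gives the same grasp; the last joint's range is limited). The gripper opens to 88 mm and grips with 3 to 60 N. Pads are 20 mm wide; open, the fingers measure 115 mm over their backs; the gripper's body (75 mm by 178 mm) begins 61 mm behind the grasp point.
Start: joints at [1.102, 0.091, 1.231, -0, 1.82, -0.057], TCP at [0.24, 0.55, 0.231] pointing down, gripper open.
Joint ranges: [-2.87, 2.87], [-0.86, 2.18], [0.17, 2.46], [-1.51, 4.65], [0.06, 2.69], [-2.65, 2.65]. Speed limits (rad/s): [2.57, 2.57, 3.01, 3.14, 3.14, 3.14].

INTERFACE

Orientations are given as a unit quaternion [w, x, y, z].
In Python, from bench import * gives the robot as it stands. Calls block until the motion is done:
- move_to(position, orientation): joint-space move of the TCP to a pose.
- move_l(position, speed=0.15, orientation=None): straight line of the TCP; orientation=None keeps the orientation; speed is the mean speed in m/s.
- movej(angles): joint-space move.
- gripper_open() and close(): open the fingers fully, or close them until they stop; the grip force is fixed at half the most.
- hold(seconds).
- inverse_kinematics(position, orientation): joint angles nearest the present ones, or None.
- state(): the state.
- get_image(name): name is "side" or "top" or "wrist"; returns a dict with "frame" (420x560x3 uint8, blue, green, red), "depth" (420x560 float32, m along the optical axis (not along the pixel's ray), 0 where there is no reading), "camera_matrix" (3x3 intrinsics, pixels), "view" (4x4, takes a point from world to camera coordinates). Camera axes: x right, y up, looking along -z (the intrinsics and any distortion apply to the point x, -y, -z); pixel columns grow to the right and rows downward; lengths in m; the calibration is good to about 2 mm. A picture is of the moment at which its call begins.
A pose or a line that the arm cannot do raises IKError and nothing moves.
- job_done(): hands the job in; it is judged then, once.
The state is a dict: "time": time; "joint_pos": joint angles; "dq": joint speeds; "joint_torque": joint torques, N m; "ee_pos": TCP position; "ee_rot": TCP orientation; "ft_force": force on the tool from outside, world axes, zero at the start; "moment": the same for the moment, N m; "finger_gap": finger opening in m; "finger_force": force on a finger pad.
Only numpy, scipy, OpenCV 4.12 (cv2) and the standard library are available. Lean on these libraries where they do the work, as an engineer would, in place of code of your own. Each camera call takes 0.05 s, during which the arm holds its last target. There are 200 camera calls.

## Working session

There is one attempt and no reset: what is moved stays moved. The work goes in short steps, each a Python script; the robot and the scene stay as the last script left them, time stands still between calls to the robot, and variables do not carry over. Pictures are saved under pics/ and viewed, at most 10 in all, crops included, and the job is handed in when it is done.

```bash
mkdir -p pics; ls; cat > h.py <<'E'
import numpy as np, cv2
from bench import *
def shot(n,save=None):
    d=get_image(n)
    if save: cv2.imwrite('pics/'+save,d['frame'])
    np.savez('pics/'+n+'.npz',**{k:np.asarray(d[k]) for k in ('frame','depth','camera_matrix','view')})
    return d
def ray(d,u,v):
    K=d['camera_matrix'];V=np.asarray(d['view'])
    p=np.linalg.inv(K)@[u,v,1]; R=V[:3,:3];o=-R.T@V[:3,3]
    return o,R.T@np.array([p[0],-p[1],-1.])
def onz(d,u,v,z):
    o,r=ray(d,u,v); return o+r*(z-o[2])/r[2]
def pt(d,u,v):
    o,r=ray(d,u,v); return o+r*d['depth'][int(v),int(u)]
def cloud(d):
    h,w=d['depth'].shape; u,v=np.meshgrid(np.arange(w),np.arange(h)); K=d['camera_matrix'];V=np.asarray(d['view'])
    p=np.stack([u,v,np.ones_like(u)],-1)@np.linalg.inv(K).T*d['depth'][...,None]
    p=p*[1,-1,-1]; return (p-V[:3,3])@V[:3,:3]
E
python3 - <<'E'
from h import *
for n in('top','side'):
    d=shot(n,n+'0.png'); print(d['camera_matrix'].tolist(),list(d.keys()),np.asarray(d['view']).round(3).tolist())
print(state())
E
```

```text
pics
[[454.11031856450745, 0.0, 286.2363432372066], [0.0, 454.11031856450745, 204.6629214512922], [0.0, 0.0, 1.0]] ['frame', 'depth', 'camera_matrix', 'view'] [[-0.018, -0.999, -0.033, 0.075], [0.993, -0.022, 0.119, -0.493], [-0.119, -0.031, 0.992, -0.862], [0.0, 0.0, 0.0, 1.0]]
[[382.0203101174374, 0.0, 275.5893649759627], [0.0, 382.0203101174374, 206.77969712261515], [0.0, 0.0, 1.0]] ['frame', 'depth', 'camera_matrix', 'view'] [[0.709, -0.705, 0.021, -0.332], [0.336, 0.363, 0.869, -0.264], [-0.62, -0.609, 0.495, -0.393], [0.0, 0.0, 0.0, 1.0]]
{'time': 0.1, 'joint_pos': array([ 1.10231300e+00,  9.17983689e-02,  1.23174118e+00,  2.07186270e-05,
        1.81976998e+00, -5.67215018e-02]), 'dq': array([-7.29988385e-05, -3.79194213e-03,  7.71566873e-05,  1.66192042e-03,
       -5.15969619e-04,  2.97978816e-04]), 'joint_torque': array([ 1.77731010e-03, -4.47855556e+01, -4.07569671e+01,  6.99955970e-02,
        2.84504704e-02, -1.15327157e-04]), 'ee_pos': array([0.24003571, 0.54963738, 0.22962477]), 'ee_rot': array([-2.32543521e-04,  2.04426982e-01,  9.78881439e-01, -8.26401194e-04]), 'ft_force': array([ 0.4928411 ,  0.01425636, -0.39272613]), 'moment': array([-0.01975681, -0.00782382, -0.01091709]), 'finger_force': 0.0, 'finger_gap': 0.08785850397349211}
```

View pics/top0.png

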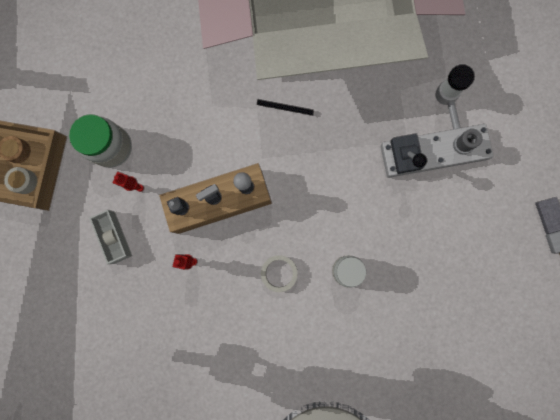

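View pics/side0.png

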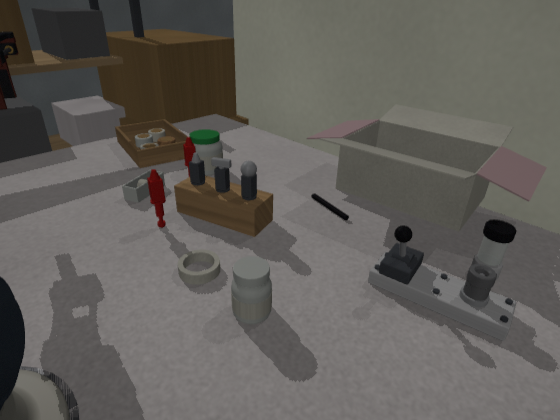

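Top view: cone candidates are the dark rack head at (177,205), the fan at (208,194), the ball head at (243,182), and the red look-alikes at (127,182) and (184,262). In the side view the left rack nozzle at (197,170) shows a cone. I choose (177,205). The fitting collar is at about (469,139), the bowl cap at (460,77) and the lever ball at (419,160).

```bash
python3 - <<'E'
from h import *
d=dict(np.load('pics/top.npz')); P=cloud(d); f=d['frame']; hsv=cv2.cvtColor(f,cv2.COLOR_BGR2HSV)
Z=P[...,2]
def rect(m,name):
    pts=P[m][:,:2].astype(np.float32); pts=pts[np.linalg.norm(pts-np.median(pts,0),axis=1)<.14]
    r=cv2.minAreaRect(pts); print(name,len(pts),np.round(r[0],4),np.round(r[1],3),round(r[2],1),'medz',np.median(Z[m]).round(4))
yy,xx=np.mgrid[:420,:560]
box=lambda a,b,c,e:(xx>a)&(xx<b)&(yy>c)&(yy<e)
rect(box(150,280,160,240)&(Z>.055)&(Z<.07),'rack')
rect(box(150,280,160,240)&(Z>.08)&(xx<192),'cone')
rect(box(370,500,110,185)&(Z>.02)&(Z<.033),'block')
rect(box(448,490,115,165)&(Z>.06),'fit')
print('cone px',onz(d,177,205,.125),pt(d,177,205),'fit',onz(d,469,139,.08),pt(d,469,139),'ball',pt(d,419,160),'cap',pt(d,460,77), 'heads',pt(d,208,194),pt(d,243,182))
m=box(448,490,115,165)&(Z>.074)&(Z<.086); print(m.sum(),P[m].mean(0))
E
```

```text
rack 3202 [0.5082 0.202 ] [0.076 0.2  ] 16.8 medz 0.0639
cone 260 [0.4892 0.2635] [0.024 0.025] 21.0 medz 0.1141
block 2286 [ 0.6168 -0.2326] [0.107 0.21 ] 9.0 medz 0.028
fit 351 [ 0.6061 -0.2852] [0.035 0.036] 4.1 medz 0.0786
cone px [0.48631608 0.2560556  0.125     ] [0.48703541 0.25764406 0.11923715] fit [ 0.6037677  -0.27866363  0.08      ] [ 0.61027382 -0.2881919   0.05483783] ball [ 0.55641125 -0.1720651   0.12617961] cap [ 0.7167548  -0.26264877  0.09909498] heads [0.50362746 0.1993749  0.13243823] [0.5220313  0.13654251 0.14091506]
253 [ 0.60624893 -0.28462953  0.07931977]
```

```bash
cat >> h.py <<'E'
def Q(yaw_y):  # tool down, finger line at yaw_y degrees
    a=np.radians(yaw_y+90)/2; return [0,np.cos(a),np.sin(a),0]
E
python3 - <<'E'
from h import *
move_to([.489,.263,.25],Q(19))
d=shot('wrist','w1.png'); print(state()['time'],state()['joint_pos'].round(2)); V=np.asarray(d['view']);print((-V[:3,:3].T@V[:3,3]).round(3)); print(d['camera_matrix'])
E
```

```text
1.5667 [ 0.43 -0.02  1.31  0.    1.85  0.1 ]
[0.465 0.333 0.405]
[[330.76691073   0.         278.91806935]
 [  0.         330.76691073 212.39287736]
 [  0.           0.           1.        ]]
```

View pics/w1.png

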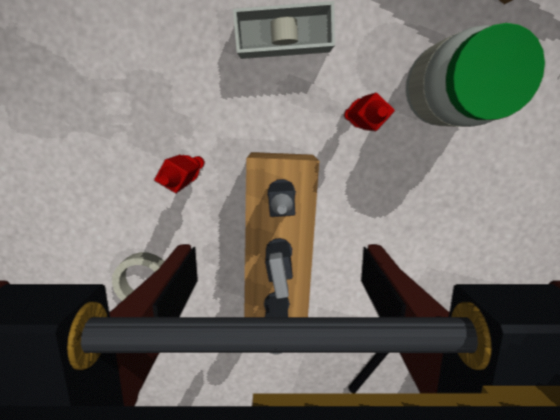

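The wrist view shows the cone nozzle at (282,203) at the rack's far hole. The fan is at (278,265) and the red look-alikes are at (178,172) and (370,112). I'll check it in a close crop and measure.

```bash
python3 - <<'E'
from h import *
d=dict(np.load('pics/wrist.npz')); P=cloud(d); Z=P[...,2]
yy,xx=np.mgrid[:420,:560]; b=(xx>255)&(xx<310)&(yy>170)&(yy<228)
for lo,hi in((.08,.15),(.108,.115),(.118,.14),(.125,.14)):
    m=b&(Z>lo)&(Z<hi); p=P[m][:,:2].astype(np.float32); r=cv2.minAreaRect(p); print(lo,m.sum(),np.round(r[0],4),np.round(r[1],4),round(r[2],1),p.mean(0).round(4))
mr=(Z>.058)&(Z<.068)&(xx>230)&(xx<330)&(yy>140)&(yy<320);r=cv2.minAreaRect(P[mr][:,:2].astype(np.float32));print('rack',r)
cv2.imwrite('pics/c1.png',cv2.resize(d['frame'][160:240,235:330],None,fx=5,fy=5,interpolation=cv2.INTER_CUBIC))
E
```

```text
0.08 829 [0.4908 0.2639] [0.0239 0.024 ] 23.3 [0.4894 0.2673]
0.108 230 [0.4908 0.2639] [0.0239 0.024 ] 23.3 [0.4901 0.2662]
0.118 297 [0.4904 0.2637] [0.0169 0.0171] 19.9 [0.4901 0.2657]
0.125 172 [0.4909 0.2636] [0.0123 0.013 ] 19.1 [0.4904 0.265 ]
rack ((0.5072921514511108, 0.20879921317100525), (0.07518076151609421, 0.1846821904182434), 16.80184555053711)
```

View pics/c1.png

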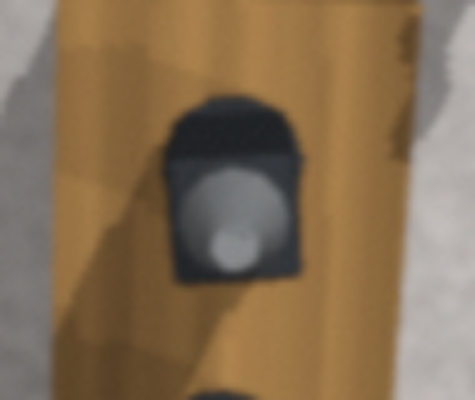

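The crop shows a grey cone on a dark square grip, so the choice is right. Its yaw is about 23°. Next: grasp and lift.

```bash
python3 - <<'E'
from h import *
move_to([.4907,.2638,.16],Q(23)); move_l([.4907,.2638,.082],.1)
close(); s=state(); print(s['finger_gap'],s['finger_force'],s['ee_pos'],s['ft_force'])
move_l([.4907,.2638,.165],.1)
hold(.2); s=state(); print(s['time'],s['finger_gap'],s['finger_force'],s['ee_pos'],s['ft_force'])
# options above the fitting
for y in (9,99,-81,-171,54,-36):
    q=inverse_kinematics([.606,-.285,.2],Q(y)); print(y,None if q is None else q.round(2))
E
```

```text
0.02365586139717765 29.99914437532425 [0.49070716 0.26382814 0.08199161] [ 1.21091352  1.17135817 -0.17767408]
5.1333 0.023773399492135135 29.998762607574463 [0.49039486 0.26364271 0.16408183] [ 0.06688731 -0.15222112 -1.00903813]
9 [-0.49  0.28  1.07 -0.    1.79 -0.65]
99 [-0.49  0.28  1.07 -0.    1.79 -2.22]
-81 [-0.49  0.28  1.07 -0.    1.79  0.92]
-171 [-0.49  0.28  1.07 -0.    1.79  2.49]
54 [-0.49  0.28  1.07 -0.    1.79 -1.43]
-36 [-0.49  0.28  1.07 -0.    1.79  0.14]
```

```bash
python3 - <<'E'
from h import *
move_l([.4907,.2638,.25],.2)
u=np.radians(99); o=-.07*np.array([np.cos(u),np.sin(u)])
move_to([.606+o[0],-.285+o[1],.25],Q(9)); hold(.2)
d=shot('wrist','w2.png'); print(state()['time'],state()['ee_pos'],state()['ft_force'])
P=cloud(d);Z=P[...,2]
c=np.array([.606,-.285])
near=np.linalg.norm(P[...,:2]-c,axis=-1)<.03
m=near&(Z>.072)&(Z<.088); p=P[m]; print(m.sum(),p.mean(0)); 
print(cv2.minEnclosingCircle(p[:,:2].astype(np.float32)), cv2.minAreaRect(p[:,:2].astype(np.float32)))
e=cv2.fitEllipse(cv2.convexHull(p[:,:2].astype(np.float32)));print(e)
near=np.linalg.norm(P[...,:2]-c,axis=-1)<.2
m=near&(Z>.024)&(Z<.032)&(P[...,0]<.66);print('block',cv2.minAreaRect(P[m][:,:2].astype(np.float32)))
E
```

```text
8.2083 [ 0.61726045 -0.35344258  0.25021528] [ 1.60442265 -0.51401035 -1.2669913 ]
918 [ 0.60769512 -0.28596005  0.08041317]
((0.6078035831451416, -0.28602808713912964), 0.01838676445186138) ((0.6077857613563538, -0.2862829566001892), (0.03542325273156166, 0.03592753782868385), 9.018048286437988)
((0.6077157258987427, -0.2861854135990143), (0.0360276885330677, 0.036232419312000275), 33.859954833984375)
block ((0.6135500073432922, -0.26582425832748413), (0.08806595206260681, 0.14769688248634338), 8.992380142211914)
```

View pics/w2.png

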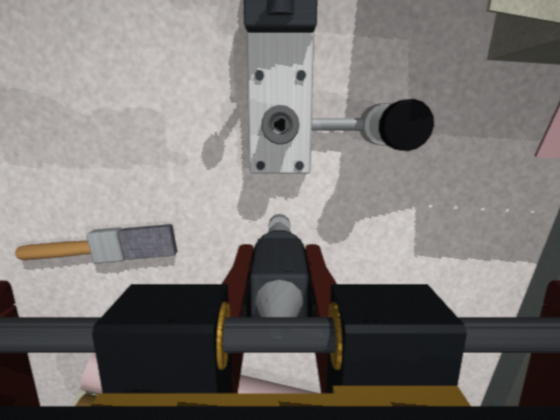

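The wrist view shows the fitting bore at (280,124), the filter cap at (407,124) and the foot of the held tube at (280,222). I'll measure the foot against the fitting in this same view.

```bash
python3 - <<'E'
from h import *
d=dict(np.load('pics/wrist.npz')); P=cloud(d); Z=P[...,2]
t=np.array([.61726,-.35344]); u=np.radians(99); ex=np.array([np.cos(u),np.sin(u)]); ey=np.array([np.sin(u),-np.cos(u)])
L=(P[...,:2]-t); X=L@ex; Y=L@ey
yy,xx=np.mgrid[:420,:560]; b=(xx>245)&(xx<315)&(yy>205)&(yy<300)&(abs(X)<.03)&(abs(Y)<.03)
for lo in np.arange(.168,.27,.006):
    m=b&(Z>=lo)&(Z<lo+.006)
    if m.sum()>5: print(lo.round(3),m.sum(),'X max',X[m].max().round(4),'Y',Y[m].min().round(4),Y[m].max().round(4),((Y[m].min()+Y[m].max())/2).round(4))
print('fit local',(np.array([.6077,-.2861])-t)@ex,(np.array([.6077,-.2861])-t)@ey)
E
```

```text
0.174 24 X max 0.0078 Y -0.0072 0.0079 0.0004
0.18 160 X max 0.0084 Y -0.0071 0.0078 0.0004
0.186 23 X max 0.0078 Y -0.0069 0.0077 0.0004
0.198 28 X max 0.0082 Y -0.007 0.0079 0.0004
0.204 57 X max 0.0085 Y -0.0063 0.0078 0.0008
0.21 26 X max 0.0083 Y -0.0042 0.0051 0.0004
0.228 8 X max 0.0146 Y -0.0042 0.0095 0.0026
0.234 245 X max 0.015 Y -0.0129 0.0139 0.0005
0.24 206 X max 0.013 Y -0.0165 0.019 0.0013
0.246 299 X max 0.0128 Y -0.0161 0.0187 0.0013
0.252 306 X max 0.0128 Y -0.0155 0.0181 0.0013
0.258 338 X max 0.0131 Y -0.0151 0.0175 0.0012
0.264 381 X max 0.013 Y -0.0145 0.0169 0.0012
fit local 0.06800644634146114 0.0010919963397196066
```

```bash
python3 - <<'E'
from h import *
x,y=.6073,-.2864
move_l([x,y,.25],.15); move_l([x,y,.166],.12); hold(.3)
f0=np.mean([ (hold(.03),state()['ft_force'])[1] for _ in range(5)],0); print('bias',f0,state()['ee_pos'],state()['time'])
z=.160; move_l([x,y,z],.05); log=[]
while z>.108:
    z-=.001 if z>.146 else .0005
    move_l([x,y,z],.02); hold(.03); s=state(); F=s['ft_force']-f0
    log.append((z,s['ee_pos'][2],*F)); 
    if F[2]>15.3 or np.hypot(F[0],F[1])>7 : break
np.save('log.npy',np.array(log)); hold(.2); s=state()
for l in log[::2][-45:]: print('%.4f %.4f | %.1f %.1f %.1f'%l)
print('end',z,s['ee_pos'],s['ft_force']-f0,s['time'])
E
```

```text
bias [ 0.38706103  0.14914088 -1.47736182] [ 0.60735242 -0.28638357  0.16619356] 10.1333
0.1590 0.1590 | -0.7 -0.6 0.2
0.1570 0.1569 | -0.2 0.3 0.4
0.1550 0.1549 | 0.1 -0.1 0.2
0.1530 0.1529 | -0.1 -0.2 -0.1
0.1510 0.1509 | -0.5 -0.1 -0.1
0.1490 0.1489 | -0.7 -0.2 0.6
0.1470 0.1469 | -0.5 -0.4 -1.4
0.1455 0.1455 | -0.1 -0.0 0.6
0.1445 0.1445 | 0.0 -0.7 1.4
0.1435 0.1435 | 0.0 0.6 -0.3
0.1425 0.1425 | -0.1 0.8 0.1
0.1415 0.1418 | -0.2 1.4 3.2
0.1405 0.1409 | -0.7 0.0 6.1
0.1395 0.1395 | 0.1 0.7 6.5
0.1385 0.1385 | -0.5 -0.5 6.5
0.1375 0.1358 | 0.5 0.3 0.5
0.1365 0.1363 | -0.1 0.5 -0.6
0.1355 0.1357 | 1.4 0.0 0.1
0.1345 0.1344 | 0.0 -0.1 0.3
0.1335 0.1334 | -0.4 1.2 -0.2
0.1325 0.1326 | -0.3 -0.3 1.3
0.1315 0.1320 | -0.0 0.6 4.8
0.1305 0.1308 | -1.2 -1.0 6.1
0.1295 0.1301 | -0.2 -0.2 7.3
0.1285 0.1295 | -0.7 0.5 8.5
0.1275 0.1285 | -0.6 1.0 9.2
0.1265 0.1282 | 0.3 0.4 11.2
0.1255 0.1277 | -1.1 1.8 11.7
0.1245 0.1271 | -2.2 0.7 14.0
0.1235 0.1265 | -2.1 0.4 14.1
end 0.12299999999999997 [ 0.60796398 -0.28676007  0.12614161] [-1.95685752  0.62079364 14.9817747 ] 27.6
```

```bash
python3 - <<'E'
from h import *
x,y=.6073,-.2864; z=.123; b=-1.477
def F():
    return np.mean([(hold(.02),state()['ft_force'][2])[1] for _ in range(3)])-b
f=F()
while f<16.4 and z>.1205:
    z-=.0005; move_l([x,y,z],.02); hold(.03); f=F(); print('dn %.4f %.4f %.1f'%(z,state()['ee_pos'][2],f))
while f>-2 and z<.136:
    z+=.001; move_l([x,y,z],.04); f=F(); print('up %.4f %.4f %.1f'%(z,state()['ee_pos'][2],f))
print(state()['time'])
E
```

```text
dn 0.1225 0.1258 16.2
dn 0.1220 0.1255 16.0
dn 0.1215 0.1252 16.9
up 0.1225 0.1260 16.4
up 0.1235 0.1266 14.4
up 0.1245 0.1272 13.4
up 0.1255 0.1278 12.4
up 0.1265 0.1282 10.2
up 0.1275 0.1284 8.0
up 0.1285 0.1286 6.2
up 0.1295 0.1287 1.7
up 0.1305 0.1288 -6.2
31.35
```

The tube holds against a 6 N pull, so it is locked. I'll ease off, let go and check.

```bash
python3 - <<'E'
from h import *
x,y=.6073,-.2864
move_l([x,y,.1296],.03); print(state()['ft_force'])
gripper_open(); move_l([x,y,.24],.15)
d=shot('wrist','w3.png'); t=shot('top','t3.png'); print(state()['time'])
P=cloud(t);Z=P[...,2]
n=(np.linalg.norm(P[...,:2]-[x,y],axis=-1)<.02)&(Z>.09); print('nozzle',n.sum(), Z[n].max() if n.any() else 0)
u=np.radians(9);ex=np.array([np.cos(u),np.sin(u)]);ey=np.array([-np.sin(u),np.cos(u)])
L=P[...,:2]-[x,y]; a=L@ex; c=L@ey
m=(abs(c-.115)<.025)&(Z>.108)&(abs(a)<.08); print('ball',m.sum(),a[m].mean(),c[m].mean(),Z[m].max(),P[m].mean(0))
for yy in (9,99,-81,-171): 
    q=inverse_kinematics([.53,-.18,.15],Q(yy)); print(yy,None if q is None else q.round(2))
f=np.hstack([d['frame'][:,100:460],t['frame'][50:250,360:560].repeat(2,0).repeat(2,1)[:420,:].copy() if 0 else cv2.resize(t['frame'][50:260,360:560],(400,420))]); cv2.imwrite('pics/m3.png',f)
E
```

```text
[ 1.37537531 -1.62082393 -9.48224437]
33.6583
nozzle 451 0.1809685205223775
ball 776 -0.06146216825404645 0.12545244670682346 0.564909142721407 [ 0.52696945 -0.17210688  0.4442424 ]
9 [-0.39 -0.02  1.49 -0.    1.67 -0.55]
99 [-0.39 -0.02  1.49 -0.    1.67 -2.12]
-81 [-0.39 -0.02  1.49 -0.    1.67  1.03]
-171 [-0.39 -0.02  1.49 -0.    1.67  2.6 ]
```

View pics/m3.png

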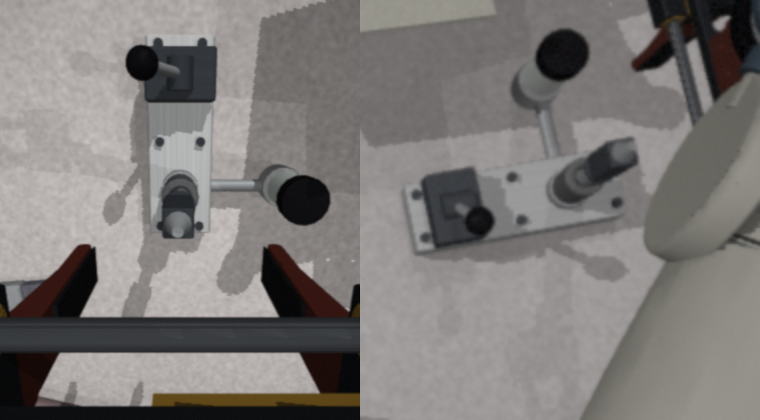

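The nozzle stays down at tip height 0.181, which matches locked. The lever ball is still on the robot side. Next: push the lever.

```bash
python3 - <<'E'
from h import *
u=np.radians(9);ex=np.array([np.cos(u),np.sin(u)]);ey=np.array([-np.sin(u),np.cos(u)])
piv=np.array([.6075,-.2861])+.115*ey
p=lambda a,z:[*(piv+a*ex),z]
move_to(p(-.09,.2),Q(9)); close(); move_l(p(-.09,.108),.15); hold(.1); f0=state()['ft_force']
move_l(p(-.03,.108),.08); a=-.03
while a<.014:
    a+=.002; move_l(p(a,.108),.05); hold(.02); f=(state()['ft_force']-f0)[:2]@ex
    if f<-6: break
print(a,f,state()['time'])
move_l(p(-.09,.108),.2); move_l(p(-.12,.2),.2)
t=shot('top','t4.png'); print(state()['time'])
P=cloud(t);Z=P[...,2];L=P[...,:2]-piv; A=L@ex;C=L@ey
m=(abs(C)<.025)&(Z>.1)&(Z<.14)&(abs(A)<.06); print('ball',m.sum(),A[m].mean() if m.any() else 0, A[m].min(),A[m].max(),Z[m].max())
n=(np.linalg.norm(P[...,:2]-[.6075,-.286],axis=-1)<.02)&(Z>.09)&(Z<.2); print('noz',Z[n].max())
cv2.imwrite('pics/m4.png',cv2.resize(t['frame'][50:260,360:560],(571,600)))
E
```

```text
0.014000000000000014 -11.360827942330166 43.2917
44.6417
ball 172 0.0307455796344427 0.01975802259023313 0.044766870113505795 0.12674452805540673
noz 0.16980171861172277
```

View pics/m4.png

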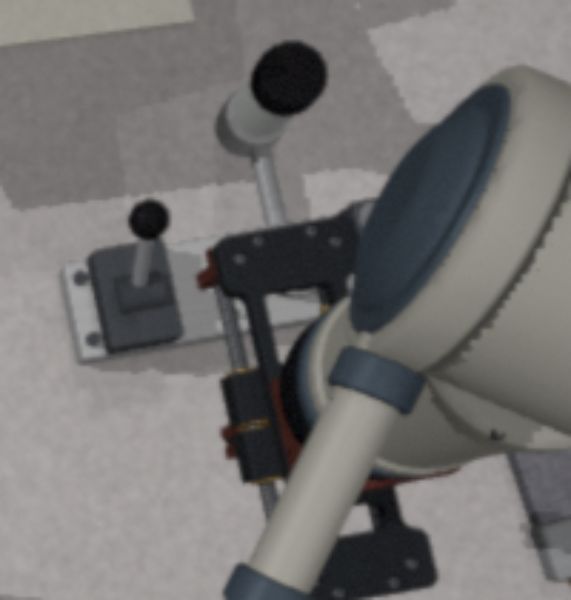

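The ball at (150,218) is now on the far side, and the hard stop was felt. The gripper is clear, so I'm handing in.

```bash
python3 -c "
from bench import *
print(job_done())"
```

```text
the job is handed in; nothing more can be done
None
```

I handed the job in at about 45 s: the cone-tipped nozzle locked in the fitting and held against a 6 N pull, peak push was about 17 N, and the lever is against its far stop. The arm hid the nozzle in my last picture, so its final state rests on the check just after letting go; no verdict came back.

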